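# Kit the lower tier of a two-tier fittings case

### The job

Lift the hinged divider flap of the fittings case by its front pull, right up so that it stands open by itself. Then take the loose vacuum flange stub from the worktop and stand it upright in the middle of the round rubber pad in the free pocket of the lower tier, next to the stub that is already there; let go and leave the flap standing open.

Things in the scene. Friction and masses are not known exactly. Their poses are not given: they have to be found in the camera images.
- case: Grey fixed case, 122 (x) x 212 (y) mm, walls 5 mm; sides 75, front and back 56 mm high. Origin: centre of underside; +x to the hinged back, -x front, z up. Under the flap the floor is 5 mm up; a 3 mm rib, top at 23 mm, at y = 0 makes two pockets 99 (y) x 112 (x) mm, centres y = +50 and -50 mm. One holds a like stub (46 mm foot, 38 mm high); the other the pad.
- flap (a joint): Hinge of the aluminium divider flap (117 x 196 x 4 mm) over the pockets: 0 rad = level, grows as the front edge is lifted, 1.57 upright, 1.9 stop. Axis along the case's y, at case x = +58, z = +60 mm. Starts within 0.15 of level. Friction holds it at any angle; about 2 N at the pull moves it.
- pull (a point): Centre of the flap's pull: a steel barrel, 14 mm across, 22 mm long, axis along the case's y, on a neck 10 mm wide and 24 mm long at the flap's front edge; 150 mm from the hinge axis. Flap level: at case x = -92, y = 0, z = +60 mm. Gripped by its two ends it turns between the fingers as the flap swings.
- flange_a: Loose steel vacuum flange stub on the worktop: round foot 52 mm, upright hollow tube 32 mm across from 11 mm up to the top at 38 mm. Origin: centre of its underside, z along the tube. Near it, in varying places: a machined weight with a knob (42 mm), a stepped adapter with a hexagonal foot (28 mm), a white vial (22 mm), all 38 to 56 mm high.
- pad: Black round rubber pad, 74 mm across, 3 mm thick, fixed at the centre of the free pocket's floor (left or right varies), hidden until the flap is lifted. Origin: centre of its underside, axes as the case; the stub stands on its top, 3 mm higher.

How it is judged:
By the outcome, as a careful person would: the job done as asked, in the order asked, and still so for the second after the job is handed in, with the robot touching nothing.
It also fails if it takes over 54 s, if anything falls off the work surface, if the arm or the gripper's body presses on something with over 40 N, if the wrist force passes 120 N, or if a joint passes its speed limit or range.

### The arm

A 6-joint arm with a two-finger parallel gripper is mounted at the origin on a cart in front of the work surface, level with it; the furniture and walls round the work are solid. World frame = base frame: x ahead of the robot, y to its left, z up, the work surface at z = 0. Lengths are in m, angles in rad, forces in N, time in s.
With the tool pointing down it reaches from about 0.4 to 0.925 m from the base axis. Payload 12.5 kg.
Tool frame: the origin (TCP) lies at the very end of the fingers, on their centre line; the grasp point (between the pads) lies 19 mm behind it; z points along the fingers, y is the line along which they close (so a half turn about z gives the same grasp; the last joint's range is limited). The gripper opens to 95 mm and grips with 3 to 60 N. Pads are 20 mm wide; open, the fingers measure 119 mm over their backs; the gripper's body (75 mm by 180 mm) begins 59 mm behind the grasp point.
Start: joints at [1.134, 0.491, 1.559, -0, 1.092, -0.106], TCP at [0.203, 0.591, 0.176] pointing down, gripper open.
Joint ranges: [-3.1, 3.1], [-0.84, 2.19], [0.05, 2.79], [-1.13, 4.28], [0.06, 2.93], [-2.69, 2.69]. Speed limits (rad/s): [2.22, 2.22, 2.79, 3.14, 3.14, 3.14].

### API

Orientations are given as a unit quaternion [x, y, z, w].
In Python, from workcell import env gives the robot as it stands.
- The arm moves only by the tool jog_arm, never from a script. Its argument "series" is a list of rows, each a list of 6 numbers: the shift along the tool's x, y, z scaled (see below), then the turn, a rotation vector about the tool's x, y, z scaled (see below). A call has exactly 10 rows; each row is the pose to reach, as a shift and turn from the pose commanded when the call began, along the tool's axes at that moment, turning the shorter way round; what a row does not reach only later rows make up. The controller multiplies each number of a shift by 100 mm and each number of a turn by 180 degrees. A row lasts 1/10 s, in which the tool goes at most 50 mm and 8.59 degrees, less where a joint would pass 70% of its speed; a pose out of reach is approached as far as the arm can. A call with a number of a shift or a turn outside -1 to 1 is refused whole. A call with a gripper value outside its range is refused whole. "gripper" is the gripper command: -1 is shut, 1 is fully open, values between are in proportion, set as the call begins (left out, the last holds). The fingers move at their own pace and stop on an object; the grip force is fixed at half the most. Time passes only in rows, so rows that repeat a pose let the fingers close, or fill a call up. It gives the time, the measured TCP pose, the force, the opening and the grip force at its end, in the units of the state.
- env.read_state(): the state, without advancing time (a new reading comes with each control period).
- env.grab_frame(name): name is "scene" or "side" or "wrist"; returns a dict with "frame" (420x560x3 uint8, blue, green, red), "fovy" (degrees; the focal length in pixels is half the picture's height over the tangent of half this angle, whatever the lens; pixels are square), "cx", "cy" (the principal point, pixels), "cam_to_world" (4x4, takes a point from camera to world coordinates); the wrist camera has in their place "mount" (4x4, takes a point from camera to tool coordinates, whose origin is the TCP and whose axes are the flange's). Camera axes: x right, y up, looking along -z (the intrinsics and any distortion apply to the point x, -y, -z); pixel columns grow to the right and rows downward; lengths in m; the calibration is good to about 2 mm. A picture is of the moment at which its call begins: read the wrist's pose just before it. There is no depth.
- env.sign_off(): hands the job in; it is judged then, once.
Trained networks look in the newest picture that a camera, given by its name, has taken for a name from the list of things; names that differ only in an ending like _2 or _b are one class to them, and where a whole thing is asked for, a point or a joint stands for the part that bears it (a point fixed in the world has none). Each returns a list of dicts, best first, with "score" (0 to 1); they miss things now and then, are a little off and sometimes report something else, mostly with a low value. They report only what shows in the picture. A call takes as long as a camera call.
- env.look_for(camera, name): "position" ([x, y, z] in m, in world coordinates, good to about 4 mm: the middle of the surface that is visible of it).
The state is a dict: "t": time; "joint_pos": joint angles; "joint_vel": joint speeds; "joint_efforts": joint torques, N m; "tcp_pos": TCP position; "tcp_rot": TCP orientation; "wrist_force": force on the tool from outside, world axes, zero at the start; "moment": the same for the moment, N m; "gripper_width": opening from 0.0 (shut) to 1.0 (fully open); "grip_force": force on a finger pad.
Only numpy, scipy, OpenCV 4.12 (cv2) and the standard library are available. Lean on these libraries where they do the work, as an engineer would, in place of code of your own. Each camera call takes 0.05 s, during which the arm holds its last target. There are 200 camera calls.

## Working session

There is one attempt and no reset: what is moved stays moved. The work goes in short steps, Python scripts to look and compute and a tool call to move; the robot and the scene stay as the last step left them, time stands still between calls to the robot, and variables do not carry over. Pictures are saved under pics/ and viewed, at most 10 in all, crops included, and the job is handed in when it is done.

Besides the shell and the picture viewer there is one more tool, called after "Call:" by a JSON object that holds its "method" and its "body", one argument or row to a line. jog_arm: Moves the arm, as the interface text tells. Shifts and turns lie within -1 to 1; 1 stands for 100 mm of shift or 180 degrees of turn. Its arguments: {"type":"object","properties":{"series":{"type":"array","items":{"type":"array","items":{"type":"number"}}},"gripper":{"type":"number"}},"required":["series"]}

```bash
mkdir -p pics; ls; cat > h.py <<'E'
from workcell import env
import numpy as np, cv2
from scipy.spatial.transform import Rotation as R
def cam(name):
    s=env.read_state(); f=env.grab_frame(name)
    if 'mount' in f:
        T=np.eye(4);T[:3,:3]=R.from_quat(s['tcp_rot']).as_matrix();T[:3,3]=s['tcp_pos'];M=T@f['mount']
    else: M=f['cam_to_world']
    f['M']=np.array(M); f['f']=f['frame'].shape[0]/2/np.tan(np.radians(f['fovy'])/2); return f
def onz(f,u,v,z):
    d=f['M'][:3,:3]@np.array([(u-f['cx'])/f['f'],-(v-f['cy'])/f['f'],-1]);o=f['M'][:3,3]
    return o+d*(z-o[2])/d[2]
def proj(f,p):
    q=np.linalg.inv(f['M'])@np.r_[p,1]; return f['cx']-f['f']*q[0]/q[2], f['cy']+f['f']*q[1]/q[2]
def move(p,q=None):
    "shift/turn numbers in tool axes from the measured pose"
    s=env.read_state();r=R.from_quat(s['tcp_rot'])
    print('shift',np.round(r.inv().apply(np.array(p)-s['tcp_pos'])/0.1,3), 'turn',None if q is None else np.round((r.inv()*R.from_quat(q)).as_rotvec()/np.pi,4))
E
python3 - <<'E'
from h import *
s=env.read_state();print({k:np.round(v,3) for k,v in s.items()})
for c in ['scene','side','wrist']:
    f=cam(c);cv2.imwrite(f'pics/{c}0.png',f['frame']);print(c,[k for k in f],f['fovy'],f['cx'],f['cy'],np.round(f['M'],3).tolist())
    for n in ['case','flap','pull','flange_a','pad']:
        print(n,[(np.round(d['position'],3).tolist(),round(d['score'],2)) for d in env.look_for(c,n)[:3]])
E
```

```text
pics
{'t': np.float64(0.0), 'joint_pos': array([ 1.134,  0.492,  1.559,  0.   ,  1.092, -0.106]), 'joint_vel': array([ 0.001,  0.001,  0.   , -0.   , -0.002, -0.001]), 'joint_efforts': array([ 2.0000e-03, -6.1265e+01, -2.5819e+01,  6.9000e-02,  4.8000e-02,
       -0.0000e+00]), 'tcp_pos': array([0.203, 0.591, 0.175]), 'tcp_rot': array([ 0.165,  0.986, -0.001, -0.   ]), 'wrist_force': array([ 0.057, -0.704, -0.056]), 'moment': array([ 0.031, -0.025,  0.007]), 'grip_force': np.float64(0.0), 'gripper_width': np.float64(0.999)}
scene ['frame', 'fovy', 'cx', 'cy', 'cam_to_world', 'M', 'f'] 49.659037353209456 277.9653624362087 206.6476116418825 [[0.567, 0.643, -0.515, 0.079], [-0.824, 0.433, -0.366, -0.153], [-0.013, 0.632, 0.775, 0.723], [0.0, 0.0, 0.0, 1.0]]
case [([0.49, 0.307, 0.066], 0.77)]
flap [([0.505, 0.319, 0.066], 0.92)]
pull [([0.508, 0.324, 0.06], 0.95)]
flange_a [([0.536, -0.044, 0.009], 0.69)]
pad []
side ['frame', 'fovy', 'cx', 'cy', 'cam_to_world', 'M', 'f'] 50.539360111174965 277.8284609825177 208.51507153256406 [[-0.999, -0.011, 0.047, 0.545], [0.048, -0.375, 0.926, 0.981], [0.008, 0.927, 0.375, 0.388], [0.0, 0.0, 0.0, 1.0]]
case [([0.512, 0.402, 0.065], 0.87)]
flap [([0.51, 0.33, 0.059], 0.98)]
pull [([0.507, 0.332, 0.061], 0.81)]
flange_a [([0.547, -0.024, 0.021], 0.82)]
pad []
wrist ['frame', 'fovy', 'cx', 'cy', 'mount', 'M', 'f'] 68.5633281232522 275.4647550299996 208.6971714790271 [[0.324, -0.915, -0.238, 0.137], [0.946, 0.314, 0.08, 0.614], [0.001, -0.252, 0.968, 0.384], [0.0, 0.0, 0.0, 1.0]]
case []
flap []
pull []
flange_a []
pad []
```

```bash
python3 -c "
import cv2,numpy as np
a=[cv2.imread(f'pics/{c}0.png') for c in ['scene','side']]
b=np.hstack(a);cv2.imwrite('pics/both0.png',cv2.resize(b,(800,300),interpolation=cv2.INTER_AREA))"
```

```text
(no output)
```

View pics/scene0.png

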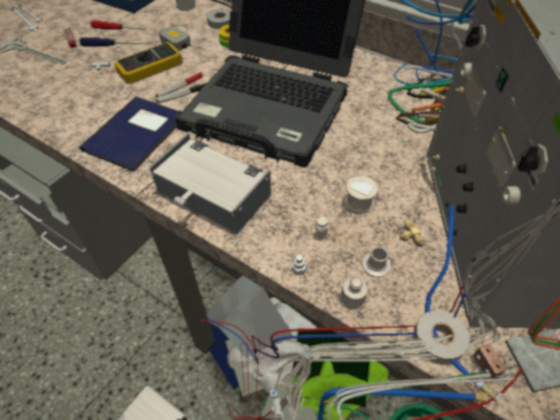

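View pics/side0.png

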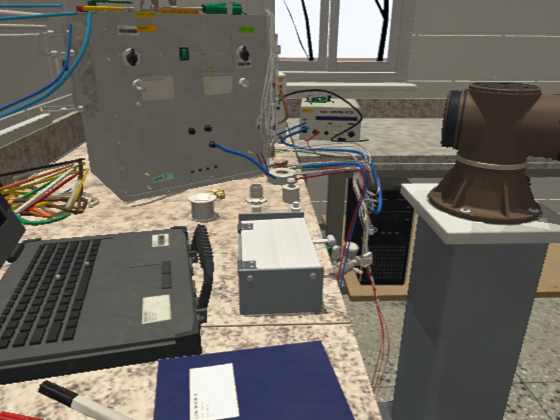

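The scene view shows the case near (210,182) with its pull at (183,198) towards the robot, and the flange at (377,262) beside the knobbed weight (355,290). The side view shows the case at (280,260), the pull at (325,240) and the hinges on the left. Next I'll zoom in on the case in both views.

```bash
python3 -c "
import cv2,numpy as np
a=cv2.imread('pics/scene0.png')[130:240,145:280];b=cv2.imread('pics/side0.png')[205:320,225:345]
a=cv2.resize(a,(400,326),interpolation=cv2.INTER_CUBIC);b=cv2.resize(b,(400,383),interpolation=cv2.INTER_CUBIC)
c=np.zeros((383,800,3),np.uint8);c[:326,:400]=a;c[:,400:]=b;cv2.imwrite('pics/crop0.png',c)"
```

```text
(no output)
```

View pics/crop0.png

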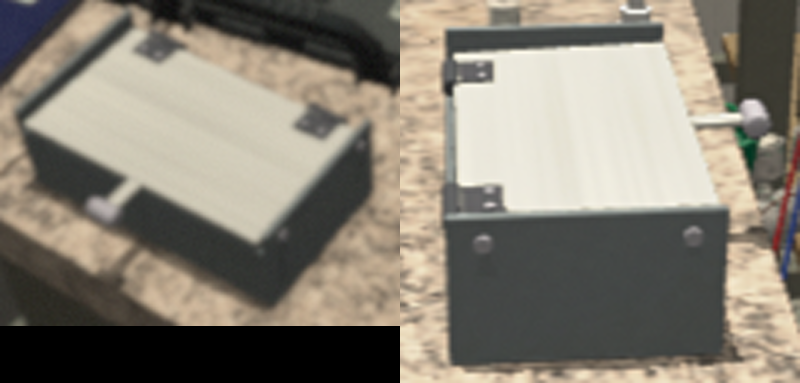

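```bash
cat > fit.py <<'E'
from h import *
from scipy.optimize import least_squares
S=cam('side');C=cam('scene')
k=400/135;k2=400/120
obs=[(S,(61,106,75),(45,212)),(S,(-61,106,75),(328,208)),(S,(61,106,0),(52,363)),(S,(-61,106,0),(325,356)),(S,(61,-106,75),(45,28)),(S,(-61,-106,75),(263,25)),
(C,(-61,106,75),(18,108)),(C,(61,106,75),(125,15)),(C,(61,-106,75),(372,125)),(C,(-61,-106,75),(262,243)),(C,(-61,-106,0),(272,305))]
def pw(x,c): c=np.array(c)/1e3; return R.from_euler('z',x[2]).apply(c)+[x[0],x[1],0]
def res(x):
    o=[]
    for f,c,p in obs:
        kk=k2 if f is S else k; off=(225,205) if f is S else (145,130)
        o+=list(np.array(proj(f,pw(x,c)))-(np.array(p)/kk+off))
    return np.array(o)
r=least_squares(res,[.57,.33,0],loss='soft_l1');x=r.x;print(np.round(x,4),np.round(res(x).reshape(-1,2),1).tolist())
print('pull level',pw(x,(-92,0,60)))
# triangulate pull, fixed points
def tri(us,uc):
    A=[];b=[]
    for f,u in((S,us),(C,uc)):
        o=f['M'][:3,3];d=onz(f,*u,0)-o;d/=np.linalg.norm(d);P=np.eye(3)-np.outer(d,d);A.append(P);b.append(P@o)
    return np.linalg.lstsq(np.vstack(A),np.hstack(b),rcond=None)[0]
print('pull',tri((225+353/k2,205+117/k2),(145+103/k,130+207/k)))
for th in(-.1,0,.1,.15): print(th,pw(x,(58-150*np.cos(th),0,60+150*np.sin(th))))
print('flange foot', onz(C,377,265,0.008))
E
python3 fit.py
```

```text
[0.5139 0.3241 0.0319] [[-0.1, 0.2], [0.9, -1.5], [-0.9, -0.3], [-0.5, -1.6], [0.1, -2.1], [0.4, -2.7], [-3.5, 0.1], [-0.1, -3.3], [-0.6, -2.4], [-0.1, -1.3], [-0.1, 1.7]]
pull level [0.42190889 0.32113348 0.06      ]
pull [0.42439233 0.32316196 0.0647061 ]
-0.1 [0.42265789 0.32115738 0.04502499]
0 [0.42190889 0.32113348 0.06      ]
0.1 [0.42265789 0.32115738 0.07497501]
0.15 [0.42359237 0.32118719 0.08241572]
flange foot [ 0.5421015  -0.04352278  0.008     ]
```

The fit has 1–3 px residuals, and the pull triangulates to about (0.424, 0.322, 0.065) with yaw 0.03, so I'll go there.

Call:
{"method": "jog_arm", "body": {
  "series": [
    [-0.15,-0.09,0,0,0,-0.02],
    [-0.3,-0.18,0,0,0,-0.04],
    [-0.5,-0.3,0,0,0,-0.06],
    [-0.7,-0.42,0,0,0,-0.08],
    [-0.85,-0.51,0,0,0,-0.1],
    [-1,-0.6,0,0,0,-0.116],
    [-1,-0.6,0,0,0,-0.116],
    [-1,-0.6,0,0,0,-0.116],
    [-1,-0.6,0,0,0,-0.116],
    [-1,-0.6,0,0,0,-0.116]
  ],
  "gripper": 0.1
}}

```text
t: 2.0
tcp_pos: [0.2776, 0.5024, 0.1759]
tcp_rot: [-0.017, 1.0, 0.0, 0.0]
wrist_force: [0.7, -0.1, -0.4]
gripper_width: 0.55
grip_force: 0.0
```

```bash
python3 - <<'E'
from h import *
y=.032;move([.422,.322,.15],[-np.sin(y/2),np.cos(y/2),0,0])
s=env.read_state();print(s['tcp_pos'],s['tcp_rot'],s['gripper_width'])
E
```

```text
shift [-1.382 -1.852  0.259] turn [0.     0.     0.0006]
[0.27760178 0.50239262 0.17590212] [-1.69136189e-02  9.99856952e-01  6.48093604e-05  6.09241064e-06] 0.550060852248699
```

Call:
{"method": "jog_arm", "body": {
  "series": [
    [-0.1,-0.15,0,0,0,0],
    [-0.3,-0.4,0,0,0,0],
    [-0.5,-0.65,0,0,0,0],
    [-0.7,-0.95,0,0,0,0],
    [-0.7,-0.95,0,0,0,0],
    [-0.7,-0.95,0,0,0,0],
    [-0.7,-0.95,0,0,0,0],
    [-0.7,-0.95,0,0,0,0],
    [-0.7,-0.95,0,0,0,0],
    [-0.7,-0.95,0,0,0,0]
  ]
}}

```text
t: 3.0
tcp_pos: [0.3509, 0.4097, 0.1759]
tcp_rot: [-0.017, 1.0, 0.0, -0.0]
wrist_force: [0.4, -0.0, 0.7]
gripper_width: 0.552
grip_force: 0.0
```

Call:
{"method": "jog_arm", "body": {
  "series": [
    [-0.1,-0.15,0,0,0,0],
    [-0.25,-0.35,0,0,0,0],
    [-0.4,-0.55,0,0,0,0],
    [-0.55,-0.75,0,0,0,0],
    [-0.65,-0.9,0,0,0,0],
    [-0.65,-0.9,0,0,0,0],
    [-0.65,-0.9,0,0,0,0],
    [-0.65,-0.9,0,0,0,0],
    [-0.65,-0.9,0,0,0,0],
    [-0.65,-0.9,0,0,0,0]
  ]
}}

```text
t: 4.0
tcp_pos: [0.4188, 0.3221, 0.1759]
tcp_rot: [-0.017, 1.0, 0.0, 0.0]
wrist_force: [0.6, -0.1, 0.2]
gripper_width: 0.55
grip_force: 0.0
```

```bash
python3 - <<'E'
from h import *
f=cam('wrist');cv2.imwrite('pics/w1.png',f['frame'])
np.save('w1M.npy',f['M'])
s=env.read_state();print(s['tcp_pos'],s['tcp_rot'])
for n in ['pull','flap','case']:print([(np.round(d['position'],3),round(d['score'],2)) for d in env.look_for('wrist',n)])
print(proj(f,[.4235,.322,.065]))
E
```

```text
[0.41890198 0.32194351 0.17594604] [-1.71613069e-02  9.99852733e-01  4.39294429e-05  5.67382735e-06]
[(array([0.481, 0.322, 0.066]), 0.9)]
[(array([0.482, 0.327, 0.068]), 0.59)]
[(array([0.472, 0.325, 0.063]), 0.81)]
(np.float64(274.77412830235966), np.float64(200.98394764593357))
```

View pics/w1.png

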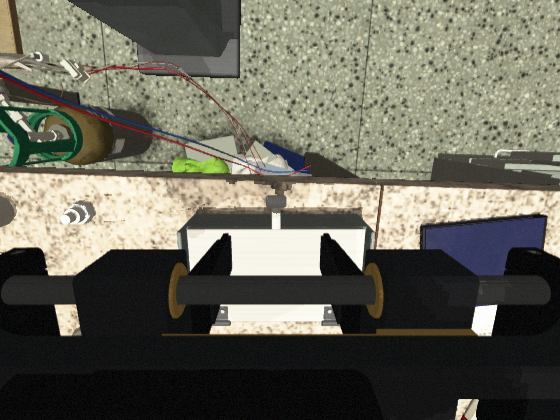

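The wrist view shows the pull's barrel at (276,202), where I predicted (275,201), and it lies centred between the fingers (225 and 330). I'll descend to grip it by its ends.

Call:
{"method": "jog_arm", "body": {
  "series": [
    [-0.045,0,0.2,0,0,0],
    [-0.045,0,0.4,0,0,0],
    [-0.045,0,0.6,0,0,0],
    [-0.045,0,0.75,0,0,0],
    [-0.045,0,0.9,0,0,0],
    [-0.045,0,0.9,0,0,0],
    [-0.045,0,0.9,0,0,0],
    [-0.045,0,0.9,0,0,0],
    [-0.045,0,0.9,0,0,0],
    [-0.045,0,0.9,0,0,0]
  ]
}}

```text
t: 5.2
tcp_pos: [0.4239, 0.3219, 0.0865]
tcp_rot: [-0.017, 1.0, 0.0, 0.0]
wrist_force: [0.8, -1.2, -0.9]
gripper_width: 0.55
grip_force: 0.0
```

Call:
{"method": "jog_arm", "body": {
  "series": [
    [0,0,0.15,0,0,0],
    [0,0,0.3,0,0,0],
    [0,0,0.4,0,0,0],
    [0,0,0.4,0,0,0],
    [0,0,0.4,0,0,0],
    [0,0,0.4,0,0,0],
    [0,0,0.4,0,0,0],
    [0,0,0.4,0,0,0],
    [0,0,0.4,0,0,0],
    [0,0,0.4,0,0,0]
  ]
}}

```text
t: 6.2
tcp_pos: [0.4238, 0.3217, 0.0461]
tcp_rot: [-0.017, 1.0, 0.0, 0.0]
wrist_force: [0.5, 0.2, 0.3]
gripper_width: 0.551
grip_force: 0.0
```

```bash
python3 - <<'E'
from h import *
C=cam('scene');S=cam('side')
cv2.imwrite('pics/g1.png',np.hstack([cv2.resize(C['frame'][120:240,130:290],(400,300),interpolation=2),cv2.resize(S['frame'][170:290,220:380],(400,300),interpolation=2)]))
s=env.read_state();print(s['tcp_pos'],s['wrist_force'])
E
```

```text
[0.42372002 0.32172018 0.04598519] [-0.07146538 -0.19994327 -0.11799954]
```

View pics/g1.png

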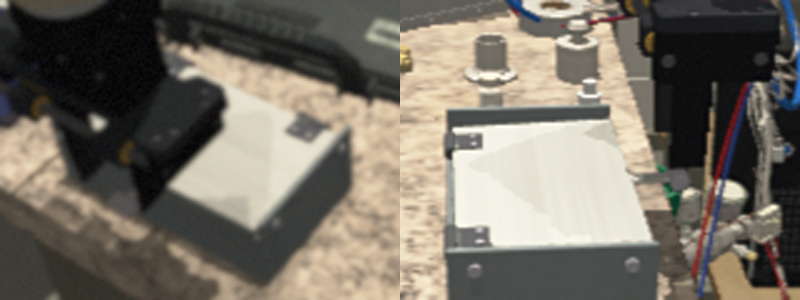

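The scene crop shows the gripper over the pull. The side crop shows the barrel at (680,178), still visible beneath the dark finger, so I'll check where the finger tips should project.

```bash
python3 - <<'E'
from h import *
S=cam('side')
for p in ([.424,.322,.046],[.424,.349,.046],[.424,.349,.065],[.424,.322,.065],[.424,.295,.046],[.424,.349,.10],[.424,.349,.124]):
    u,v=proj(S,p);print(p,(u-220)*2.5+400,(v-170)*2.5)
cv2.imwrite('pics/g2.png',cv2.resize(S['frame'][150:260,290:400],(600,600),interpolation=2))
E
```

```text
[0.424, 0.322, 0.046] 673.7803961614724 198.7827748833493
[0.424, 0.349, 0.046] 680.2800373230712 218.01757656939074
[0.424, 0.349, 0.065] 681.8646218703598 191.7101468085849
[0.424, 0.322, 0.065] 675.2483131063598 173.1819594493354
[0.424, 0.295, 0.046] 667.7034511941837 180.79888494287223
[0.424, 0.349, 0.1] 684.8682531110127 141.84356315039645
[0.424, 0.349, 0.124] 686.9940054611847 106.55161187098827
```

View pics/g2.png

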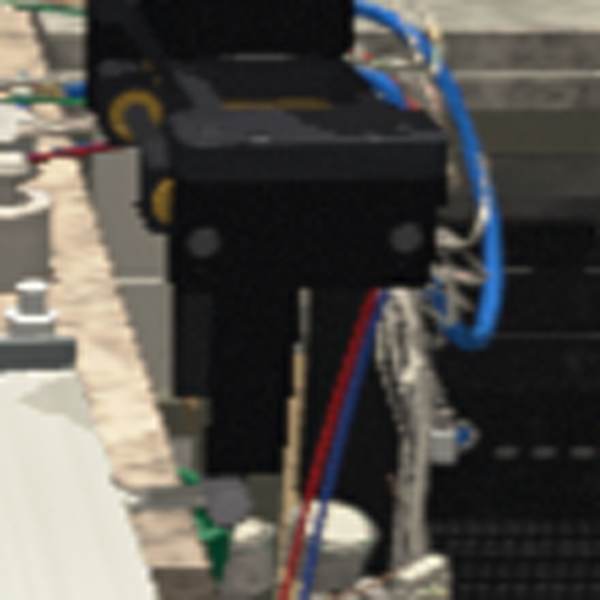

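The near finger tip shows at about (247,475), above the barrel at (228,498). That is about 36 mm higher than the projection says. I'll check against the wrist camera's view of the fingers.

```bash
python3 - <<'E'
from h import *
s=env.read_state();f=env.grab_frame('wrist');print(np.round(f['mount'],3).tolist())
M=np.load('w1M.npy');r=R.from_quat([-.01716,.99985,0,0]);t=[.4189,.32194,.17594]
F=420/2/np.tan(np.radians(f['fovy'])/2)
for z in(0,-.019,-.036):
  for sx in (-.01,.01):
   for sy in(-.026,.026):
    q=np.linalg.inv(f['mount'])@np.array([sx,sy,z,1]);print(z,sx,sy,np.round([f['cx']-F*q[0]/q[2],f['cy']+F*q[1]/q[2]]))
cv2.imwrite('pics/w2.png',f['frame'])
cv2.imwrite('pics/w2c.png',cv2.resize(f['frame'][150:330,150:410],(780,540),interpolation=2))
print(s['tcp_pos'],s['joint_pos'])
E
```

```text
[[0.0, 0.968, 0.252, 0.07], [1.0, -0.0, -0.001, 0.0], [-0.001, 0.252, -0.968, -0.208], [0.0, 0.0, 0.0, 1.0]]
0 -0.01 -0.026 [239. 243.]
0 -0.01 0.026 [311. 243.]
0 0.01 -0.026 [238. 217.]
0 0.01 0.026 [312. 217.]
-0.019 -0.01 -0.026 [235. 254.]
-0.019 -0.01 0.026 [314. 254.]
-0.019 0.01 -0.026 [234. 225.]
-0.019 0.01 0.026 [315. 225.]
-0.036 -0.01 -0.026 [232. 265.]
-0.036 -0.01 0.026 [318. 265.]
-0.036 0.01 -0.026 [231. 234.]
-0.036 0.01 0.026 [319. 234.]
[0.42373038 0.32172825 0.04596664] [ 5.25199755e-01  5.36241351e-01  1.91615905e+00  7.35573101e-05
  6.89087082e-01 -1.07929864e+00]
```

View pics/w2c.png

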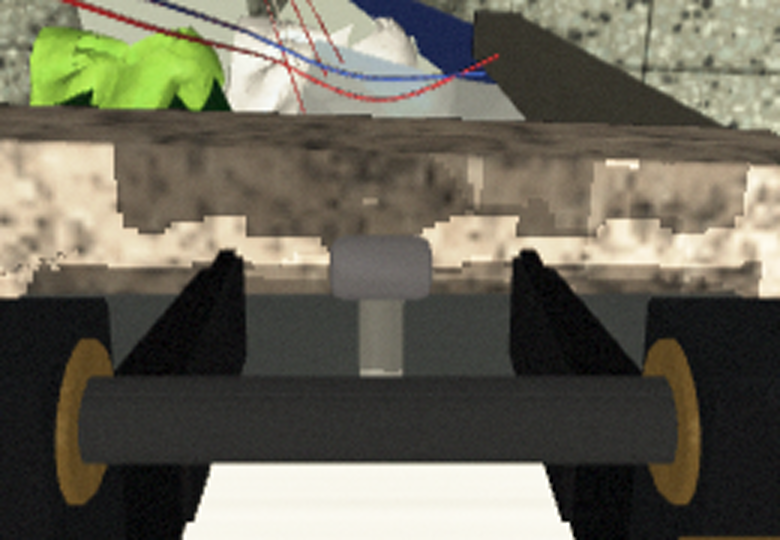

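The wrist crop shows the finger tips at about (232,234) and (321,234) full frame, and the barrel at (277,239) between them but deeper. Both cameras put the real finger ends about 36 mm short of the reported TCP. I'll go 36 mm lower, which still clears the table under either reading, and then close.

Call:
{"method": "jog_arm", "body": {
  "series": [
    [0,0,0.1,0,0,0],
    [0,0,0.2,0,0,0],
    [0,0,0.3,0,0,0],
    [0,0,0.36,0,0,0],
    [0,0,0.36,0,0,0],
    [0,0,0.36,0,0,0],
    [0,0,0.36,0,0,0],
    [0,0,0.36,0,0,0],
    [0,0,0.36,0,0,0],
    [0,0,0.36,0,0,0]
  ]
}}

```text
t: 7.4
tcp_pos: [0.4238, 0.3218, 0.0102]
tcp_rot: [-0.017, 1.0, 0.0, 0.0]
wrist_force: [-0.0, 1.0, -0.5]
gripper_width: 0.55
grip_force: 0.0
```

Call:
{"method": "jog_arm", "body": {
  "series": [
    [0,0,0,0,0,0],
    [0,0,0,0,0,0],
    [0,0,0,0,0,0],
    [0,0,0,0,0,0],
    [0,0,0,0,0,0],
    [0,0,0,0,0,0],
    [0,0,0,0,0,0],
    [0,0,0,0,0,0],
    [0,0,0,0,0,0],
    [0,0,0,0,0,0]
  ],
  "gripper": -1
}}

```text
t: 8.4
tcp_pos: [0.4238, 0.3223, 0.01]
tcp_rot: [-0.017, 1.0, 0.0, 0.0]
wrist_force: [-1.5, 5.2, -1.1]
gripper_width: 0.226
grip_force: 30.0
```

```bash
python3 - <<'E'
from h import *
f=cam('wrist');S=cam('side')
cv2.imwrite('pics/g3.png',np.hstack([cv2.resize(f['frame'][150:300,175:375],(400,300),interpolation=2),cv2.resize(S['frame'][150:270,290:400],(400,300),interpolation=2)]))
# arc in tool shifts, hinge relative; pull distance 150 at angle th0
th0=np.arcsin(.005/.15)
for k in range(1,41):
    th=th0+(1.62-th0)*k/40
    print(k,np.round([-(.15*np.cos(th0)-.15*np.cos(th))*10, -(.15*np.sin(th)-.15*np.sin(th0))*10],3))
E
```

```text
1 [-0.003 -0.059]
2 [-0.009 -0.119]
3 [-0.017 -0.178]
4 [-0.027 -0.236]
5 [-0.039 -0.294]
6 [-0.054 -0.352]
7 [-0.071 -0.409]
8 [-0.09  -0.465]
9 [-0.112 -0.521]
10 [-0.136 -0.575]
11 [-0.162 -0.629]
12 [-0.19  -0.681]
13 [-0.22  -0.733]
14 [-0.252 -0.783]
15 [-0.286 -0.832]
16 [-0.322 -0.879]
17 [-0.359 -0.925]
18 [-0.399 -0.97 ]
19 [-0.44  -1.012]
20 [-0.483 -1.054]
21 [-0.528 -1.093]
22 [-0.574 -1.131]
23 [-0.621 -1.166]
24 [-0.67 -1.2 ]
25 [-0.721 -1.232]
26 [-0.772 -1.262]
27 [-0.825 -1.29 ]
28 [-0.878 -1.315]
29 [-0.933 -1.339]
30 [-0.988 -1.36 ]
31 [-1.045 -1.38 ]
32 [-1.102 -1.396]
33 [-1.159 -1.411]
34 [-1.218 -1.423]
35 [-1.276 -1.433]
36 [-1.335 -1.441]
37 [-1.395 -1.446]
38 [-1.454 -1.449]
39 [-1.513 -1.45 ]
40 [-1.573 -1.448]
```

View pics/g3.png

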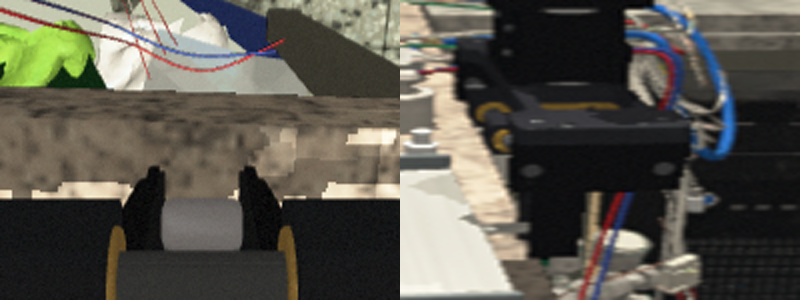

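The left view shows the barrel between the fingers at (203,222), and the measured width of 21.5 mm matches its 22 mm length. I'll swing the flap up along its arc.

Call:
{"method": "jog_arm", "body": {
  "series": [
    [-0.003,0,-0.06,0,0,0],
    [-0.017,0,-0.178,0,0,0],
    [-0.039,0,-0.294,0,0,0],
    [-0.071,0,-0.409,0,0,0],
    [-0.112,0,-0.521,0,0,0],
    [-0.162,0,-0.629,0,0,0],
    [-0.22,0,-0.733,0,0,0],
    [-0.286,0,-0.832,0,0,0],
    [-0.322,0,-0.879,0,0,0],
    [-0.322,0,-0.879,0,0,0]
  ]
}}

```text
t: 9.5
tcp_pos: [0.4563, 0.3235, 0.0983]
tcp_rot: [-0.017, 1.0, 0.001, 0.0]
wrist_force: [-0.0, 5.6, -0.2]
gripper_width: 0.229
grip_force: 30.0
```

Call:
{"method": "jog_arm", "body": {
  "series": [
    [-0.04,0,-0.046,0,0,0],
    [-0.118,0,-0.133,0,0,0],
    [-0.206,0,-0.214,0,0,0],
    [-0.299,0,-0.287,0,0,0],
    [-0.399,0,-0.353,0,0,0],
    [-0.503,0,-0.411,0,0,0],
    [-0.611,0,-0.46,0,0,0],
    [-0.723,0,-0.501,0,0,0],
    [-0.837,0,-0.532,0,0,0],
    [-0.896,0,-0.544,0,0,0]
  ]
}}

```text
t: 10.5
tcp_pos: [0.5454, 0.3266, 0.1526]
tcp_rot: [-0.017, 1.0, 0.001, -0.0]
wrist_force: [-4.8, 3.7, 4.8]
gripper_width: 0.226
grip_force: 30.0
```

Call:
{"method": "jog_arm", "body": {
  "series": [
    [-0.058,0,-0.01,0,0,0],
    [-0.117,0,-0.018,0,0,0],
    [-0.177,0,-0.023,0,0,0],
    [-0.236,0,-0.026,0,0,0],
    [-0.295,0,-0.027,0,0,0],
    [-0.355,0,-0.025,0,0,0],
    [-0.395,0,-0.022,0,0,0],
    [-0.395,0,-0.022,0,0,0],
    [-0.395,0,-0.022,0,0,0],
    [-0.395,0,-0.022,0,0,0]
  ]
}}

```text
t: 11.5
tcp_pos: [0.5854, 0.328, 0.1554]
tcp_rot: [-0.017, 1.0, 0.001, 0.001]
wrist_force: [1.0, 4.5, 6.9]
gripper_width: 0.225
grip_force: 30.0
```

Forces are low, and the x travel of 0.161 m puts the flap at about 1.64 rad. I'll release and rise.

Call:
{"method": "jog_arm", "body": {
  "series": [
    [0,0,0,0,0,0],
    [0,0,0,0,0,0],
    [0,0,0,0,0,0],
    [0,0,0,0,0,0],
    [0,0,-0.15,0,0,0],
    [0,0,-0.35,0,0,0],
    [0,0,-0.6,0,0,0],
    [0,0,-0.6,0,0,0],
    [0,0,-0.6,0,0,0],
    [0,0,-0.6,0,0,0]
  ],
  "gripper": 0.1
}}

```text
t: 12.5
tcp_pos: [0.5845, 0.3269, 0.2133]
tcp_rot: [-0.017, 1.0, -0.0, -0.001]
wrist_force: [-0.3, -0.6, -0.1]
gripper_width: 0.55
grip_force: 0.0
```

```bash
python3 - <<'E'
from h import *
C=cam('scene');S=cam('side')
for c in('scene','side'):
  for n in ['pull','flap','pad','flange_a']:print(c,n,[(np.round(d['position'],3),round(d['score'],2)) for d in env.look_for(c,n)])
cv2.imwrite('pics/o.png',np.hstack([cv2.resize(C['frame'][100:310,130:410],(400,300),interpolation=2),cv2.resize(S['frame'][110:320,170:450],(400,300),interpolation=2)]))
print(env.read_state()['tcp_pos'])
E
```

```text
scene pull [(array([0.578, 0.324, 0.131]), 0.62)]
scene flap [(array([0.569, 0.321, 0.132]), 0.57)]
scene pad [(array([0.511, 0.376, 0.007]), 0.68)]
scene flange_a [(array([ 0.539, -0.041,  0.007]), 0.91)]
side pull [(array([0.571, 0.383, 0.154]), 0.75)]
side flap [(array([0.574, 0.382, 0.151]), 0.92)]
side pad []
side flange_a [(array([ 0.545, -0.027,  0.018]), 0.68)]
[0.58493234 0.32712867 0.21437529]
```

View pics/o.png

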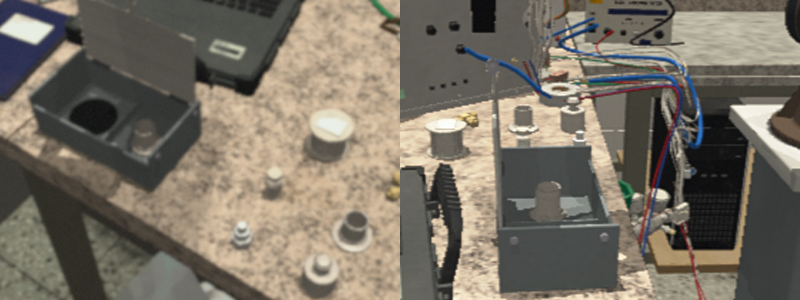

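The flap stands upright. The scene crop shows the pad at (93,113) in the +y pocket, the like stub at (143,135), the loose flange at (353,230), the weight at (320,268) and the adapter at (240,235). Now I'll measure the flange and its neighbours.

```bash
python3 - <<'E'
from h import *
C=cam('scene');S=cam('side')
k=400/280
def c(x,y):return 130+x/k,100+y/k
def s(x,y):return 170+(x-400)/k,110+y/k
for n,p,z in(('fl top',c(357,218),.038),('fl foot',c(352,238),.009),('weight foot',c(320,277),.0),('weight knob',c(320,262),.05),('adapter',c(241,243),0),('vial',c(273,190),0)):print(n,onz(C,*p,z))
for n,p,z in(('fl top',s(523,110),.038),('fl foot',s(523,128),.009),('weight knob',s(573,100),.05),('weight bottom',s(573,128),0)):print(n,onz(S,*p,z))
move([.541,-.043,.20])
E
```

```text
fl top [ 0.54897378 -0.0406276   0.038     ]
fl foot [ 0.53776762 -0.04431766  0.009     ]
weight foot [ 0.47060749 -0.0357602   0.        ]
weight knob [ 0.4608947  -0.03442234  0.05      ]
adapter [0.45671448 0.07190842 0.        ]
vial [0.55203206 0.08132236 0.        ]
fl top [ 0.54571697 -0.02051399  0.038     ]
fl foot [ 0.54605041 -0.0124808   0.009     ]
weight knob [ 0.4613898 -0.0349751  0.05     ]
weight bottom [ 0.46054796 -0.03366397  0.        ]
shift [ 0.563 -3.684  0.144] turn None
```

Call:
{"method": "jog_arm", "body": {
  "series": [
    [0,-0.2,0,0,0,0],
    [0,-0.5,0,0,0,0],
    [0,-0.8,0,0,0,0],
    [0,-1,0,0,0,0],
    [0,-1,0,0,0,0],
    [0,-1,0,0,0,0],
    [0,-1,0,0,0,0],
    [0,-1,0,0,0,0],
    [0,-1,0,0,0,0],
    [0,-1,0,0,0,0]
  ]
}}

```text
t: 14.1
tcp_pos: [0.5882, 0.2276, 0.2144]
tcp_rot: [-0.017, 1.0, 0.0, -0.0]
wrist_force: [-0.5, 0.3, 0.2]
gripper_width: 0.549
grip_force: 0.0
```

Call:
{"method": "jog_arm", "body": {
  "series": [
    [0,-0.3,0,0,0,0],
    [0,-0.65,0,0,0,0],
    [0,-1,0,0,0,0],
    [0,-1,0,0,0,0],
    [0,-1,0,0,0,0],
    [0,-1,0,0,0,0],
    [0,-1,0,0,0,0],
    [0,-1,0,0,0,0],
    [0,-1,0,0,0,0],
    [0,-1,0,0,0,0]
  ]
}}

```text
t: 15.1
tcp_pos: [0.5916, 0.1275, 0.2144]
tcp_rot: [-0.017, 1.0, 0.0, 0.0]
wrist_force: [1.2, 1.2, -0.9]
gripper_width: 0.543
grip_force: 0.0
```

Call:
{"method": "jog_arm", "body": {
  "series": [
    [0.1,-0.3,0,0,0,0],
    [0.2,-0.65,0,0,0,0],
    [0.3,-1,0,0,0,0],
    [0.3,-1,0,0,0,0],
    [0.3,-1,0,0,0,0],
    [0.3,-1,0,0,0,0],
    [0.3,-1,0,0,0,0],
    [0.3,-1,0,0,0,0],
    [0.3,-1,0,0,0,0],
    [0.3,-1,0,0,0,0]
  ]
}}

```text
t: 16.1
tcp_pos: [0.5651, 0.0266, 0.2144]
tcp_rot: [-0.017, 1.0, 0.0, -0.0]
wrist_force: [-0.5, 0.2, -0.1]
gripper_width: 0.547
grip_force: 0.0
```

Call:
{"method": "jog_arm", "body": {
  "series": [
    [0.1,-0.3,0.1,0,0,0],
    [0.2,-0.5,0.2,0,0,0],
    [0.24,-0.68,0.3,0,0,0],
    [0.24,-0.68,0.3,0,0,0],
    [0.24,-0.68,0.3,0,0,0],
    [0.24,-0.68,0.3,0,0,0],
    [0.24,-0.68,0.3,0,0,0],
    [0.24,-0.68,0.3,0,0,0],
    [0.24,-0.68,0.3,0,0,0],
    [0.24,-0.68,0.3,0,0,0]
  ],
  "gripper": 0.15
}}

```text
t: 17.1
tcp_pos: [0.5434, -0.0423, 0.1845]
tcp_rot: [-0.017, 1.0, 0.0, 0.0]
wrist_force: [0.1, -0.1, 0.6]
gripper_width: 0.573
grip_force: 0.0
```

```bash
python3 - <<'E'
from h import *
f=cam('wrist');cv2.imwrite('pics/w5.png',cv2.resize(f['frame'],(784,588),interpolation=2))
print([(np.round(d['position'],3),round(d['score'],2)) for d in env.look_for('wrist','flange_a')])
print(env.read_state()['tcp_pos'],env.read_state()['tcp_rot'])
print('expect',proj(f,[.543,-.042,.038]),proj(f,[.543,-.042,.009]))
np.save('w5M.npy',f['M'])
E
```

```text
[(array([ 0.54 , -0.039,  0.008]), 0.79)]
[ 0.54335953 -0.04240267  0.18445477] [-1.68639843e-02  9.99857792e-01  2.96670529e-05  3.72986424e-05]
expect (np.float64(275.2382911284975), np.float64(189.86611574134633)) (np.float64(275.234779434906), np.float64(185.43074231127684))
```

View pics/w5.png

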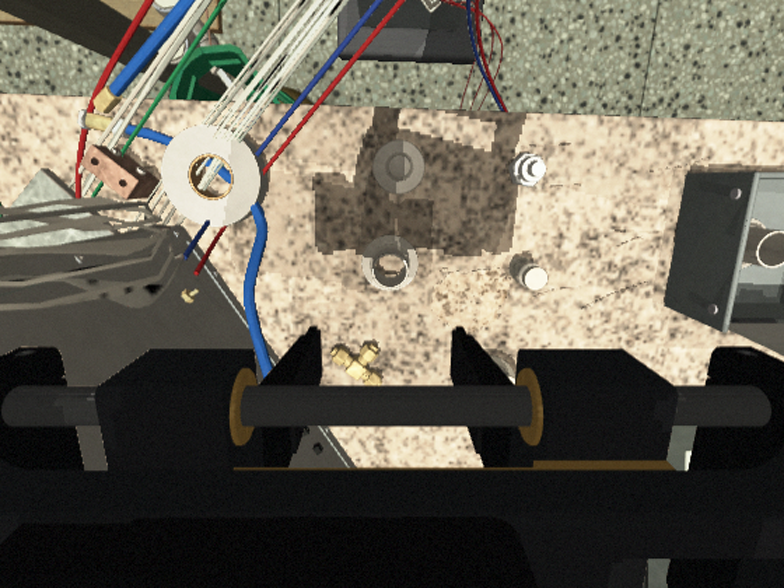

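The wrist view shows the flange at (390,265) shown, so (279,190) in the frame. That is about 4 px right of the prediction, giving centre (0.545, −0.038). The neighbours, weight (398,166) and vial (533,275), are clear. I'll descend in three steps, allowing for the 36 mm tip offset.

Call:
{"method": "jog_arm", "body": {
  "series": [
    [-0.017,0.044,0.2,0,0,0],
    [-0.017,0.044,0.45,0,0,0],
    [-0.017,0.044,0.7,0,0,0],
    [-0.017,0.044,1,0,0,0],
    [-0.017,0.044,1,0,0,0],
    [-0.017,0.044,1,0,0,0],
    [-0.017,0.044,1,0,0,0],
    [-0.017,0.044,1,0,0,0],
    [-0.017,0.044,1,0,0,0],
    [-0.017,0.044,1,0,0,0]
  ]
}}

```text
t: 18.2
tcp_pos: [0.5451, -0.0381, 0.085]
tcp_rot: [-0.017, 1.0, -0.0, 0.0]
wrist_force: [-0.1, 0.1, 0.5]
gripper_width: 0.577
grip_force: 0.0
```

```bash
python3 - <<'E'
from h import *
f=cam('wrist')
print([(np.round(d['position'],3),round(d['score'],2)) for d in env.look_for('wrist','flange_a')],env.read_state()['tcp_pos'])
for x in ([.545,-.038,.038],[.545,-.038,.0]): print(np.round(proj(f,x),1))
# foot/rim circles in the view
u,v=map(int,proj(f,[.545,-.038,.02]));g=cv2.cvtColor(f['frame'],6);w=70
c=g[v-w:v+w,u-w:u+w];c=cv2.resize(c,None,fx=4,fy=4,interpolation=2);cv2.imwrite('pics/w6.png',c)
for (r0,r1) in((60,110),(110,180)):
    h=cv2.HoughCircles(c,cv2.HOUGH_GRADIENT,1.5,10,param1=120,param2=40,minRadius=r0,maxRadius=r1)
    if h is not None:
        for a in h[0][:4]:print(r0,u-w+a[0]/4,v-w+a[1]/4,a[2]/4,f['f'],onz(f,u-w+a[0]/4,v-w+a[1]/4,.038 if r0==60 else .008))
E
```

```text
[(array([ 0.536, -0.035,  0.004]), 0.71)] [ 0.54498696 -0.03803694  0.08473015]
[275.  212.5]
[275.  202.2]
60 274.9375 212.9375 18.075 308.0602142150477 [ 0.54537907 -0.03805291  0.038     ]
60 273.0625 210.3125 19.7625 308.0602142150477 [ 0.54310316 -0.03973567  0.038     ]
60 276.0625 209.9375 19.8 308.0602142150477 [ 0.54268429 -0.03717987  0.038     ]
60 276.0625 206.1875 23.5125 308.0602142150477 [ 0.53937563 -0.03729401  0.038     ]
```

The rim circle lies at (0.5454, −0.0381), as predicted, so I'll go on down.

Call:
{"method": "jog_arm", "body": {
  "series": [
    [0,0,0.2,0,0,0],
    [0,0,0.4,0,0,0],
    [0,0,0.6,0,0,0],
    [0,0,0.75,0,0,0],
    [0,0,0.9,0,0,0],
    [0,0,0.95,0,0,0],
    [0,0,1,0,0,0],
    [0,0,1,0,0,0],
    [0,0,1,0,0,0],
    [0,0,1,0,0,0]
  ]
}}

```text
t: 19.3
tcp_pos: [0.5452, -0.0381, -0.015]
tcp_rot: [-0.017, 1.0, -0.0, 0.0]
wrist_force: [-0.2, 0.5, 0.4]
gripper_width: 0.573
grip_force: 0.0
```

Call:
{"method": "jog_arm", "body": {
  "series": [
    [0,0,0.05,0,0,0],
    [0,0,0.05,0,0,0],
    [0,0,0.05,0,0,0],
    [0,0,0.05,0,0,0],
    [0,0,0.05,0,0,0],
    [0,0,0.05,0,0,0],
    [0,0,0.05,0,0,0],
    [0,0,0.05,0,0,0],
    [0,0,0.05,0,0,0],
    [0,0,0.05,0,0,0]
  ],
  "gripper": -1
}}

```text
t: 20.3
tcp_pos: [0.5449, -0.038, -0.0206]
tcp_rot: [-0.017, 1.0, 0.0, 0.0]
wrist_force: [0.7, 0.8, -0.5]
gripper_width: 0.314
grip_force: 30.0
```

Call:
{"method": "jog_arm", "body": {
  "series": [
    [0,0,-0.1,0,0,0],
    [0,0,-0.25,0,0,0],
    [0,0,-0.5,0,0,0],
    [0,0,-0.75,0,0,0],
    [0,0,-1,0,0,0],
    [0,0,-1,0,0,0],
    [0,0,-1,0,0,0],
    [0,0,-1,0,0,0],
    [0,0,-1,0,0,0],
    [0,0,-1,0,0,0]
  ]
}}

```text
t: 21.3
tcp_pos: [0.5446, -0.038, 0.0786]
tcp_rot: [-0.017, 1.0, 0.0, -0.001]
wrist_force: [-0.2, -0.3, -1.1]
gripper_width: 0.316
grip_force: 30.0
```

```bash
python3 - <<'E'
from h import *
for c in('scene','side','wrist'):
    f=cam(c);cv2.imwrite(f'pics/l_{c}.png',f['frame'])
    print(c,[(np.round(d['position'],3),round(d['score'],2)) for d in env.look_for(c,'flange_a')],[(np.round(d['position'],3),round(d['score'],2)) for d in env.look_for(c,'pad')])
s=env.read_state();print(s['tcp_pos'],s['wrist_force'],s['gripper_width'],s['grip_force'])
f=cam('wrist')
u,v=map(int,proj(f,[.545,-.038,.12]));print(u,v);g=cv2.cvtColor(f['frame'],6);w=60
c=cv2.resize(g[v-w:v+w,u-w:u+w],None,fx=4,fy=4,interpolation=2)
h=cv2.HoughCircles(c,cv2.HOUGH_GRADIENT,1.5,10,param1=100,param2=35,minRadius=80,maxRadius=160)
if h is not None:
    for a in h[0][:4]:print(u-w+a[0]/4,v-w+a[1]/4,a[2]/4,onz(f,u-w+a[0]/4,v-w+a[1]/4,.138))
print('expected rim px r',16/1e3*f['f']/.17)
E
```

```text
scene [(array([ 0.536, -0.039,  0.11 ]), 0.72)] [(array([0.513, 0.377, 0.008]), 0.84)]
side [(array([ 0.55 , -0.022,  0.108]), 0.66)] []
wrist [(array([ 0.531, -0.039,  0.107]), 0.58)] []
[ 0.54487838 -0.03800883  0.07941341] [-0.27239348 -0.11264323 -0.82795152] 0.3130218800831754 30.000310802279273
274 252
275.3125 240.5625 21.7625 [ 0.53082137 -0.03820667  0.138     ]
280.1875 238.6875 33.95 [ 0.5297144  -0.03573751  0.138     ]
271.9375 240.1875 34.775 [ 0.53067506 -0.03994924  0.138     ]
expected rim px r 28.99390251435743
```

The flange is lifted: the grip is firm at 30 N and it is seen at z≈0.108. I'll carry it to above the pad at (0.5125, 0.3755).

Call:
{"method": "jog_arm", "body": {
  "series": [
    [0.02,0.15,-0.05,0,0,0],
    [0.06,0.4,-0.15,0,0,0],
    [0.1,0.7,-0.2,0,0,0],
    [0.15,1,-0.25,0,0,0],
    [0.15,1,-0.25,0,0,0],
    [0.15,1,-0.25,0,0,0],
    [0.15,1,-0.25,0,0,0],
    [0.15,1,-0.25,0,0,0],
    [0.15,1,-0.25,0,0,0],
    [0.15,1,-0.25,0,0,0]
  ]
}}

```text
t: 22.8
tcp_pos: [0.5266, 0.061, 0.1043]
tcp_rot: [-0.016, 1.0, 0.0, -0.0]
wrist_force: [0.5, 0.7, -1.5]
gripper_width: 0.311
grip_force: 30.0
```

Call:
{"method": "jog_arm", "body": {
  "series": [
    [0,0.2,0,0,0,0],
    [0,0.5,0,0,0,0],
    [0,0.8,0,0,0,0],
    [0,1,0,0,0,0],
    [0,1,0,0,0,0],
    [0,1,0,0,0,0],
    [0,1,0,0,0,0],
    [0,1,0,0,0,0],
    [0,1,0,0,0,0],
    [0,1,0,0,0,0]
  ]
}}

```text
t: 23.8
tcp_pos: [0.5232, 0.1609, 0.1045]
tcp_rot: [-0.016, 1.0, 0.0, 0.0]
wrist_force: [-0.8, 0.4, -0.8]
gripper_width: 0.312
grip_force: 30.0
```

Call:
{"method": "jog_arm", "body": {
  "series": [
    [0,0.2,0,0,0,0],
    [0,0.5,0,0,0,0],
    [0,0.8,0,0,0,0],
    [0,1,0,0,0,0],
    [0,1,0,0,0,0],
    [0,1,0,0,0,0],
    [0,1,0,0,0,0],
    [0,1,0,0,0,0],
    [0,1,0,0,0,0],
    [0,1,0,0,0,0]
  ]
}}

```text
t: 24.8
tcp_pos: [0.5199, 0.2609, 0.1045]
tcp_rot: [-0.016, 1.0, 0.0, 0.0]
wrist_force: [-0.5, 0.5, -1.2]
gripper_width: 0.311
grip_force: 30.0
```

Call:
{"method": "jog_arm", "body": {
  "series": [
    [0.02,0.2,0,0,0,0],
    [0.04,0.5,0,0,0,0],
    [0.04,0.8,0,0,0,0],
    [0.04,1,0,0,0,0],
    [0.04,1,0,0,0,0],
    [0.04,1,0,0,0,0],
    [0.04,1,0,0,0,0],
    [0.04,1,0,0,0,0],
    [0.04,1,0,0,0,0],
    [0.04,1,0,0,0,0]
  ]
}}

```text
t: 25.8
tcp_pos: [0.5126, 0.3607, 0.1046]
tcp_rot: [-0.017, 1.0, 0.0, 0.0]
wrist_force: [-0.1, 0.0, -0.4]
gripper_width: 0.312
grip_force: 30.0
```

```bash
python3 - <<'E'
from h import *
for c in('scene','side'):
    f=cam(c);cv2.imwrite(f'pics/m_{c}.png',f['frame'])
    for n in('flange_a','pad','flap','case'):print(c,n,[(np.round(d['position'],3),round(d['score'],2)) for d in env.look_for(c,n)])
move([.5125,.3755,.1045])
s=env.read_state();print(s['tcp_pos'],s['wrist_force'])
# dark pad blob in the first open view
a=cv2.imread('pics/m_scene.png');C=cam('scene')
y=.032;pc=lambda x,yy,z:R.from_euler('z',y).apply([x,yy,z])+[.5139,.3241,0]
print('pad px',proj(C,pc(0,.05,.008)))
E
```

```text
scene flange_a [(array([0.502, 0.352, 0.132]), 0.77)]
scene pad [(array([0.512, 0.378, 0.008]), 0.56)]
scene flap [(array([0.57 , 0.291, 0.119]), 0.86)]
scene case [(array([0.554, 0.309, 0.049]), 0.97)]
side flange_a [(array([0.519, 0.377, 0.132]), 0.74)]
side pad []
side flap [(array([0.573, 0.381, 0.154]), 0.83)]
side case [(array([0.517, 0.433, 0.041]), 0.98)]
shift [-0.006  0.143 -0.   ] turn None
[0.51242439 0.36116142 0.10445794] [-0.39219935  0.27492571 -0.66624812]
pad px (np.float64(194.11292107621279), np.float64(181.10514472343172))
```

```bash
python3 - <<'E'
from h import *
C=cam('scene');a=cv2.imread('pics/l_scene.png')
g=a.max(2);x0,y0=160,150
m=(g[y0:215,x0:230]<45).astype(np.uint8)
n,l,st,ce=cv2.connectedComponentsWithStats(m)
for i in range(1,n):
    if st[i,4]>60:
        u,v=ce[i]+[x0,y0];print(st[i],u,v,onz(C,u,v,.008))
print([np.round(proj(C,[.5123+.037*np.cos(t),.3741+.037*np.sin(t),.008]),0) for t in(0,1.57,3.14,4.71)])
# distance hinge/flap lean check
E
```

```text
[array([205., 171.]), array([181., 174.]), array([182., 192.]), array([207., 188.])]
```

```bash
python3 - <<'E'
from h import *
C=cam('scene');a=cv2.imread('pics/l_scene.png')
g=a.max(2)[150:215,150:235];print(np.percentile(g,[1,5,10,20,30,50]))
print(g[16:48:3,14:74:3])
for t in(55,65,75):
    n,l,st,ce=cv2.connectedComponentsWithStats((g<t).astype(np.uint8))
    for i in range(1,n):
        if 150<st[i,4]<1500: print(t,st[i],onz(C,*(ce[i]+[150,150]),.008), onz(C,150+st[i,0]+st[i,2]/2-.5,150+st[i,1]+st[i,3]/2-.5,.008))
E
```

```text
[53. 55. 74. 80. 81. 96.]
[[ 80  79  81  80  78  79  92 153 172 186 174 156 125 118 105  93  87  82
   80  82]
 [ 81  78  79  79  82  94 154 170 175 145 126 115 119 104 114 114 106  96
   85  80]
 [ 81  81  79  78  99 155 170 128  69  56  56  55  57  57  67 108 119 117
  110  96]
 [ 79  79  79 109 157 160  93  57  53  56  56  55  54  56  55  76 164 126
  119 139]
 [145  95 112 163 173 128  55  54  54  56  56  54  57  56  57  57 140 133
  139 122]
 [105 147 175 180 185  82  54  53  54  56  55  56  55  55  55  56 145 185
  128  84]
 [ 82  84 112 169 183  87  54  57  57  54  55  53  56  55  55  59 157 130
   83 147]
 [ 84  81  81  85 115 154 132  71  53  55  56  54  54  53  54 104 128  79
  143 192]
 [ 81  82  81  82  82  86 118 159 134  71  56  55  54  55 111 126  84 138
  194 195]
 [ 83  80  80  83  83  82  82  87 123 161 129  78 113 163 136  84 137 189
  194 196]
 [117 101  83  80  81  80  81  80  82  87 125 167 193 150  83 130 188 195
  195 200]]
55 [ 31  22  29  20 162] [0.50903271 0.37290643 0.008     ] [0.51249504 0.37173877 0.008     ]
65 [ 30  21  31  22 499] [0.51503297 0.37178711 0.008     ] [0.51249504 0.37173877 0.008     ]
75 [ 30  20  31  23 530] [0.51512618 0.37195788 0.008     ] [0.51359136 0.37269678 0.008     ]
```

The pad segments at about (0.513, 0.373), which agrees with the fit of (0.512, 0.374). I'll aim for (0.513, 0.374) and lower.

Call:
{"method": "jog_arm", "body": {
  "series": [
    [-0.005,0.128,0,0,0,0],
    [-0.005,0.128,0,0,0,0],
    [-0.005,0.128,0.15,0,0,0],
    [-0.005,0.128,0.35,0,0,0],
    [-0.005,0.128,0.55,0,0,0],
    [-0.005,0.128,0.75,0,0,0],
    [-0.005,0.128,0.9,0,0,0],
    [-0.005,0.128,1,0,0,0],
    [-0.005,0.128,1,0,0,0],
    [-0.005,0.128,1,0,0,0]
  ]
}}

```text
t: 27.45
tcp_pos: [0.5128, 0.3742, 0.0049]
tcp_rot: [-0.017, 1.0, 0.0, 0.0]
wrist_force: [0.3, 0.5, -0.9]
gripper_width: 0.313
grip_force: 30.0
```

Call:
{"method": "jog_arm", "body": {
  "series": [
    [0,0,0.04,0,0,0],
    [0,0,0.08,0,0,0],
    [0,0,0.12,0,0,0],
    [0,0,0.14,0,0,0],
    [0,0,0.15,0,0,0],
    [0,0,0.155,0,0,0],
    [0,0,0.16,0,0,0],
    [0,0,0.16,0,0,0],
    [0,0,0.16,0,0,0],
    [0,0,0.16,0,0,0]
  ]
}}

```text
t: 28.45
tcp_pos: [0.5126, 0.374, -0.0115]
tcp_rot: [-0.017, 1.0, 0.0, 0.0]
wrist_force: [-0.8, -0.2, -1.8]
gripper_width: 0.311
grip_force: 30.0
```

Call:
{"method": "jog_arm", "body": {
  "series": [
    [0,0,0.005,0,0,0],
    [0,0,0.005,0,0,0],
    [0,0,0.01,0,0,0],
    [0,0,0.01,0,0,0],
    [0,0,0.015,0,0,0],
    [0,0,0.015,0,0,0],
    [0,0,0.015,0,0,0],
    [0,0,0.015,0,0,0],
    [0,0,0.015,0,0,0],
    [0,0,0.015,0,0,0]
  ]
}}

```text
t: 29.45
tcp_pos: [0.5126, 0.3739, -0.0126]
tcp_rot: [-0.017, 1.0, 0.0, 0.0]
wrist_force: [-1.9, -1.1, 5.3]
gripper_width: 0.314
grip_force: 30.0
```

Contact reads 5 N at the expected height. Now I'll release, then rise.

Call:
{"method": "jog_arm", "body": {
  "series": [
    [0,0,0,0,0,0],
    [0,0,0,0,0,0],
    [0,0,0,0,0,0],
    [0,0,0,0,0,0],
    [0,0,0,0,0,0],
    [0,0,-0.1,0,0,0],
    [0,0,-0.25,0,0,0],
    [0,0,-0.45,0,0,0],
    [0,0,-0.7,0,0,0],
    [0,0,-1,0,0,0]
  ],
  "gripper": 0
}}

```text
t: 30.45
tcp_pos: [0.5123, 0.3738, 0.0888]
tcp_rot: [-0.017, 1.0, 0.0, 0.0]
wrist_force: [1.5, -0.1, 0.2]
gripper_width: 0.499
grip_force: 0.0
```

Call:
{"method": "jog_arm", "body": {
  "series": [
    [0.2,0,-0.2,0,0,0],
    [0.4,0,-0.4,0,0,0],
    [0.6,0,-0.6,0,0,0],
    [0.8,0,-0.8,0,0,0],
    [1,0,-1,0,0,0],
    [1,0,-1,0,0,0],
    [1,0,-1,0,0,0],
    [1,0,-1,0,0,0],
    [1,0,-1,0,0,0],
    [1,0,-1,0,0,0]
  ]
}}

```text
t: 31.45
tcp_pos: [0.4129, 0.3703, 0.1861]
tcp_rot: [-0.017, 1.0, -0.0, -0.001]
wrist_force: [1.3, 0.1, 0.9]
gripper_width: 0.502
grip_force: 0.0
```

```bash
python3 - <<'E'
from h import *
for c in('scene','side','wrist'):
    f=cam(c);cv2.imwrite(f'pics/e_{c}.png',f['frame'])
    for n in('flange_a','pad','flap'):print(c,n,[(np.round(d['position'],3),round(d['score'],2)) for d in env.look_for(c,n)])
    u,v=map(int,proj(f,[.513,.374,.046]));g=cv2.cvtColor(f['frame'],6)
    if c!='side':
        w=40 if c=='scene' else 60
        p=cv2.resize(g[max(v-w,0):v+w,max(u-w,0):u+w],None,fx=4,fy=4,interpolation=2)
        h=cv2.HoughCircles(p,cv2.HOUGH_GRADIENT,1.5,10,param1=100,param2=35,minRadius=25,maxRadius=100)
        if h is not None:
            for a in h[0][:3]:print('circ',a[2]/4,onz(f,max(u-w,0)+a[0]/4,max(v-w,0)+a[1]/4,.046))
print(env.read_state()['tcp_pos'],env.read_state()['wrist_force'])
E
```

```text
scene flange_a [(array([0.509, 0.366, 0.02 ]), 0.69)]
scene pad [(array([0.503, 0.362, 0.009]), 0.61), (array([0.57 , 0.322, 0.06 ]), 0.48)]
scene flap [(array([0.569, 0.321, 0.131]), 0.9)]
circ 12.5875 [0.49836394 0.34944795 0.046     ]
circ 14.237499 [0.50183632 0.35551427 0.046     ]
circ 11.0875 [0.49073084 0.3367975  0.046     ]
side flange_a []
side pad []
side flap [(array([0.575, 0.383, 0.154]), 0.71)]
wrist flange_a [(array([0.502, 0.372, 0.015]), 0.56)]
wrist pad [(array([0.5  , 0.375, 0.009]), 0.92)]
wrist flap [(array([0.569, 0.367, 0.08 ]), 0.59)]
circ 17.8 [0.49907845 0.37600075 0.046     ]
circ 23.95 [0.49403052 0.37902626 0.046     ]
circ 23.125 [0.49627973 0.37086084 0.046     ]
[0.41256152 0.3705668  0.1869735 ] [-1.10119711 -0.16716195  0.31089833]
```

The networks place the stub on the pad. I'll check how well it is centred and whether it is upright by fitting its projected silhouette to the before/after difference in the scene view.

```bash
python3 - <<'E'
from h import *
C=cam('scene');a=cv2.imread('pics/l_scene.png').astype(int);b=cv2.imread('pics/e_scene.png').astype(int)
d=np.abs(a-b).max(2);W=(slice(150,215),slice(160,230))
pad=a.max(2)<65
t=np.linspace(0,2*np.pi,60)
def sil(x,y,tl=(0,0)):
    m=np.zeros(d.shape,np.uint8)
    Q=R.from_rotvec([tl[0],tl[1],0])
    for r,z0,z1 in((.026,0,.011),(.016,.011,.038)):
        P=np.array([proj(C,Q.apply([r*np.cos(k),r*np.sin(k),z])+[x,y,.008]) for z in(z0,z1) for k in t])
        cv2.fillConvexPoly(m,cv2.convexHull(np.round(P*16).astype(np.int32)),1,shift=4)
    return m[W].astype(bool)
D=(d[W]>25);print(D.sum())
for r in D[::2,::2]:print(''.join('#' if k else '.' for k in r))
best=sorted([( (s&D).sum()/(s|D).sum(),x,y) for x in np.arange(.495,.531,.002) for y in np.arange(.356,.392,.002) for s in[sil(x,y)]],reverse=True)[:5]
print(np.round(best,3))
E
```

```text
3094
#######..................##########
#####.....................#########
####.....................#.########
###..............#........#...#####
##...........#...#...#....#..#.#.##
#.................#......#.######..
..................###...#.#.#####..
..#.........######..#######.#.#..#.
............########.###########.#.
.........###########.##########.#..
.........#######...##.#########..##
........#####.#########.##########.
.......#####..##########.#########.
###...#####.#####################.#
####.######.#############.######.##
##########.##############.#####.###
..########.#############..####.####
##.#######..############.####.#####
##.########.###########..###.######
..###########.########..###.#######
######..#.#####..##....###.########
#......#..########...####.#########
####.#.####..###########.##########
######...#....#########.###########
########...#..##.##################
##########.##..###.################
###########.#.#.#...###############
###############..#...#.############
###############.#...#.#.###########
#################.###..##..########
###################..##...##..#####
####################....###....####
######################.#.##....#..#
[[0.161 0.499 0.356]
 [0.16  0.499 0.38 ]
 [0.16  0.509 0.376]
 [0.16  0.501 0.378]
 [0.16  0.497 0.356]]
```

Gripper shadows spoil the difference, so I'll move the arm well clear and repeat.

Call:
{"method": "jog_arm", "body": {
  "series": [
    [0.1,0.2,-0.05,0,0,0],
    [0.2,0.5,-0.1,0,0,0],
    [0.3,0.8,-0.1,0,0,0],
    [0.3,1,-0.1,0,0,0],
    [0.3,1,-0.1,0,0,0],
    [0.3,1,-0.1,0,0,0],
    [0.3,1,-0.1,0,0,0],
    [0.3,1,-0.1,0,0,0],
    [0.3,1,-0.1,0,0,0],
    [0.3,1,-0.1,0,0,0]
  ]
}}

```text
t: 33.1
tcp_pos: [0.3795, 0.4691, 0.1971]
tcp_rot: [-0.017, 1.0, 0.0, 0.0]
wrist_force: [0.2, -0.0, -0.2]
gripper_width: 0.499
grip_force: 0.0
```

Call:
{"method": "jog_arm", "body": {
  "series": [
    [0.2,0.3,0,0,0,0],
    [0.4,0.6,0,0,0,0],
    [0.6,1,0,0,0,0],
    [0.7,1,0,0,0,0],
    [0.7,1,0,0,0,0],
    [0.7,1,0,0,0,0],
    [0.7,1,0,0,0,0],
    [0.7,1,0,0,0,0],
    [0.7,1,0,0,0,0],
    [0.7,1,0,0,0,0]
  ]
}}

```text
t: 34.1
tcp_pos: [0.3063, 0.5668, 0.197]
tcp_rot: [-0.016, 1.0, 0.0, 0.0]
wrist_force: [0.2, 0.5, 0.4]
gripper_width: 0.499
grip_force: 0.0
```

```bash
cat > chk.py <<'E'
from h import *
C=cam('scene');a=cv2.imread('pics/l_scene.png').astype(int);b=C['frame'].astype(int);cv2.imwrite('pics/z_scene.png',C['frame'])
print([(np.round(x['position'],3),round(x['score'],2)) for n in('flange_a','pad','flap') for x in env.look_for('scene',n)])
d=np.abs(a-b).max(2);W=(slice(140,220),slice(160,230))
t=np.linspace(0,2*np.pi,60)
def sil(x,y,tl=(0,0)):
    m=np.zeros(d.shape,np.uint8);Q=R.from_rotvec([*tl,0])
    for r,z0,z1 in((.026,0,.011),(.016,.011,.038)):
        P=np.array([proj(C,Q.apply([r*np.cos(k),r*np.sin(k),z])+[x,y,.008]) for z in(z0,z1) for k in t])
        cv2.fillConvexPoly(m,cv2.convexHull(np.round(P*16).astype(np.int32)),1,shift=4)
    return m[W].astype(bool)
D=(d[W]>25)
for r in D[::2,::2]:print(''.join('#' if k else '.' for k in r))
iou=lambda s:(s&D).sum()/(s|D).sum()
best=sorted([(iou(sil(x,y)),x,y) for x in np.arange(.495,.531,.002) for y in np.arange(.356,.392,.002)],reverse=True)[:4]
print(np.round(best,3));_,x,y=best[0]
print(sorted([(round(iou(sil(x,y,(p,q))),3),p,q) for p in(-.4,-.2,0,.2,.4) for q in(-.4,-.2,0,.2,.4)],reverse=True)[:4])
E
python3 chk.py
```

```text
[(array([0.502, 0.364, 0.005]), 0.65), (array([0.569, 0.324, 0.129]), 0.71)]
############...####################
############...###.################
##########.#.........##############
#########.#..##.###....############
########..###.##.#.##.#############
#######..##.#..#.###....###########
#######.##.#...#..###...#.#########
#####.#..#.#......###.#.#.#.#######
###.####..#.#.#.###.#.####..#.#####
##.##.#.#.##.#..#.##.#.##....####.#
#.#.####.##.###.##########.###.##..
#..##.#.#...####..####.#.##.#..####
#########...######..######.####.#.#
.#.#.###..##########.##########..#.
#.##...#.###########.##########.###
#.####.#.#######...##.#############
#.#..########.#########.##########.
##...#.#####.###########.#########.
####..#####.######.##############..
###########.#############.#########
##########.##############.#####.###
.#########.#############..#########
#.########..############..#########
...####################..###.######
.####.#.#####.########..###########
..##.#.##.#####.###....############
##..####..########...####.#########
####.#####.########################
#######..##.##.####################
########...#...####################
##########.#.#.####################
###########.#.#.#.#.###############
##############.#.##..##.###########
###############.#...#.#.###########
#########################.#########
###################.#.#.#.#...#####
######################.####.#..####
###########################..###..#
#########################...#..#...
#############################.####.
[[0.11  0.499 0.38 ]
 [0.11  0.497 0.356]
 [0.109 0.501 0.382]
 [0.109 0.505 0.38 ]]
[(np.float64(0.11), 0, 0), (np.float64(0.109), 0, -0.2), (np.float64(0.108), 0.2, 0), (np.float64(0.107), 0.4, 0.2)]
```

```bash
python3 - <<'E'
import cv2
for n in('l','z'):
    g=cv2.imread(f'pics/{n}_scene.png').max(2)[150:206:2,166:228]
    print(n)
    for r in g:print(''.join(' .:-=+*#%@'[min(9,int(k)//20)] for k in r))
E
```

```text
l
@@@%#+==-===========--------=========--====++***#####****++***
@#*+=-----=====-===---------==========-=========++*#%%%##*****
*+=------=========--=-------=====-=============-=====+*#####**
=-===========-=======-------====-========================++**#
=====================-----===============-======-======-=====+
==============-==------=======================================
==============-==-===+++==+++++++++===========================
=======-====--=====+*#####******++++++==================-=====
--=-==-===----===+*#%%%%@@@%%%%##**+++++++====================
------===---===+*#%%%%@@@@%%%%%####**++++++++=================
==-----==--==+*#%%%%%##*++==---------===++++++++++============
-=------===+*#%%%%#*+=--:::::::::::::::---=++*++++++++========
-=----==+*##%%%#*=--:::::::::::::::::::::--=*###**+++++****==-
=--===+*#%%%%#*=-::::::::::::::::::::::::::-=*###**+**###*=---
+===+*#%%%%%#*=-::::::::::::::::::::::::::::-+###****##*======
####%%%%%@@%*=-:::::::::::::::::::::::::::::-=#%@%%%#*====+***
+*#%%%@@@@@%+-::::::::::::::::::::::::::::::-=#%@@#*+===*#%@@@
====+*#%@@@%*=-::::::::::::
[... 1731 characters left out ...]
-=+****
::---=+****+=::.:+#@@@%##****##%%@@@@@@%+-:.:=+*+=-::-=+**####
::::::---=++++=---=*%@@@@@@@@@@@@@@@@%*=:..:=++=-::--+***###++
:::::::::----=++++===+*#%@@@@@@@@%#*=-::.:-===-::--=****##*+==
::::::::::::::--==++++==========-:::..:--===--:--=+*****##*+==
::::::::::::::::::--==++++=--::..:::-=+++=--:--=+***##******+=
::::::::::::::::::::::--==++++===++***+=--:--=+********#**++++
---:::::::::::::::::::::::--=+++*****+=-:--=+*******#*####*+==
*++=-:-::::::::::::::::::::::---=++*++=--=+******#****####*+==
%%#*+====--::::::::::::::::::::::---=+++****####*#######%#*+==
%@%%%#**+++=--:::::::::::::::::::::::---=++****###########*+++
%%%@@@@@@%#*++=---:::::::::::::::::::::::--==+******#****###**
```

```bash
python3 - <<'E'
from h import *
C=cam('scene');t=np.linspace(0,6.283,90)
for n,r,z in(('foot top',.026,.019),('foot bot',.026,.008),('rim',.016,.046),('pad',.037,.008)):
    P=np.array([proj(C,[.513+r*np.cos(k),.374+r*np.sin(k),z]) for k in t]);print(n,'cols',P[:,0].min()-166,P[:,0].max()-166,'rows',(P[:,1].min()-150)/2,(P[:,1].max()-150)/2)
print(env.read_state()['t'])
E
```

```text
foot top cols 15.198684141600893 39.85642858625397 rows 9.277566855288029 18.288313696454267
foot bot cols 16.116557192359664 40.554275877426505 rows 11.040591999360046 20.031506625281025
rim cols 17.74017838842383 33.255219049632615 rows 6.5098002768680345 12.08179229234986
pad cols 10.920852800835974 45.70212475254954 rows 9.215076629533684 22.013670174642925
34.35
```

The foot silhouette, columns 16–42 with its bottom at row about 20, and the rim, columns 18–35, match the prediction for an upright stub centred on the pad to within about 2 mm. The flap is still upright and the arm is clear, so I'm handing in.

```bash
python3 -c "
from workcell import env
print(env.sign_off())"
```

```text
the job is handed in; nothing more can be done
None
```

The flap stands open by itself at about 1.64 rad and the loose flange stub stands upright in the middle of the pad, within about 2–3 mm by the scene camera; I handed in at about 34 s with the arm clear, and the sign-off gave no verdict.

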